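# Swap the thread spools and hold the tension release open

## Robot

A 7-joint arm with a two-finger parallel gripper is mounted at the origin on the work surface. World frame = base frame: x ahead of the robot, y to its left, z up, the work surface at z = 0. Lengths are in m, angles in rad, forces in N, time in s.
With the tool pointing down it reaches from about 0.425 to 1.025 m from the base axis. Payload 9.4 kg.
Tool frame: the origin (TCP) lies on the centre line of the jaws, within the pads' length; the fingertips stand 14 mm ahead of it and the grasp point (between the pads) lies 5 mm behind it; z points along the fingers, y is the line along which they close (so a half turn about z gives the same grasp; the last joint's range is limited). The gripper opens to 85 mm and grips with 20 to 120 N. Pads are 22 mm wide; open, the fingers measure 114 mm over their backs; the gripper's body (76 mm by 85 mm) begins 54 mm behind the grasp point. The pads swing forward as they close: fully open they stand 13 mm farther back than shut.
Start: joints at [1.119, 0.599, -0.003, 1.599, 0.002, 0.943, -0.08], TCP at [0.265, -0.675, 0.245] pointing down, gripper open.
Joint ranges: [-2.57, 2.57], [-0.35, 1.97], [-1.29, 1.29], [0.11, 2.56], [-1.05, 4.19], [0.11, 1.86], [-2.63, 2.63]. Speed limits (rad/s): [2.22, 2.22, 3.01, 3.01, 3.14, 3.14, 3.14].

## Interface

Orientations are given as a rotation vector (axis times angle).
In Python, from plant import read_state, eyes, workorder, recognise gives the robot as it stands. The module is installed in compiled form; this text tells all that it offers.
- The arm moves only by the tool apply_moves, never from a script. Its argument "rows" is a list of rows, each a list of 7 numbers: the shift along the tool's x, y, z as a fraction of full scale, then the turn, a rotation vector about the tool's x, y, z as a fraction of full scale, then the opening, from 0 (shut) to 1 (fully open). A call has 1 to 10 rows; each row is the pose to reach, as a shift and turn from the pose commanded when the call began, along the tool's axes at that moment, turning the shorter way round; what a row does not reach only later rows make up. Full scale, the value 1, is 100 mm for a shift and pi rad for a turn. A row lasts 1/10 s, in which the tool goes at most 50 mm and 8.59 degrees, less where a joint would pass 70% of its speed; a pose out of reach is approached as far as the arm can. A call with a number of a shift or a turn outside -1 to 1 is refused whole. A call with a gripper value outside its range is refused whole. The fingers move at their own pace and stop on an object; "squeeze" is the grip in N (left out, the last holds). Time passes only in rows, so rows that repeat a pose let the fingers close. It gives the time, the measured TCP pose, the force, the opening and the grip force at its end, in the units of the state.
- read_state(): the state, without advancing time (a new reading comes with each control period).
- eyes.capture(name): name is "side" or "top" or "wrist"; returns a dict with "frame" (420x560x3 uint8, red, green, blue), "intrinsics" (3x3 intrinsics, pixels), "rvec" (rotation vector, rad) and "tvec" (3), from world to camera coordinates, as OpenCV has them; the wrist camera has in their place "T_tool_cam" (4x4, takes a point from camera to tool coordinates, whose origin is the TCP and whose axes are the flange's). Camera axes: x right, y down, z forward; pixel columns grow to the right and rows downward; lengths in m; the calibration is good to about 2 mm. A picture is of the moment at which its call begins: read the wrist's pose just before it. There is no depth.
- workorder.hand_in(): hands the job in; it is judged then, once.
Trained networks look in a picture, given as the dict that the camera call returned (one of the last four; its "shot" number tells which), for a name from the list of things; names that differ only in an ending like _2 or _b are one class to them, and where a whole thing is asked for, a point or a joint stands for the part that bears it (a point fixed in the world has none). Each returns a list of dicts, best first, with "conf" (0 to 1); they miss things now and then, are a little off and sometimes report something else, mostly with a low value. They report only what shows in the picture. A call takes as long as a camera call.
- recognise(thing, picture): "rect" ([left, top, width, height] in pixels, round what is visible of it).
The state is a dict: "t": time; "joint_pos": joint angles; "qvel": joint speeds; "tau": joint torques, N m; "ee_pos": TCP position; "tool_rot": TCP orientation; "wrist_force": force on the tool from outside, world axes, zero at the start; "ft_torque": the same for the moment, N m; "opening": opening from 0.0 (shut) to 1.0 (fully open); "grasp_force": force on a finger pad.
Only numpy, scipy, OpenCV 4.12 (cv2) and the standard library are available. Lean on these libraries where they do the work, as an engineer would, in place of code of your own. Each camera call takes 0.05 s, during which the arm holds its last target. There are 200 camera calls.

## Task

The orange and the blue thread spool stand on each other's spindles: swap them, so that each stands fully down on the spindle whose base disc has its own colour (the grey spindle is spare). Then grip the black handle of the spring-return tension-release slide, pull it out until its yellow pointer lies over the red line, and keep it there: finish while still holding the handle, without letting go. Leave everything else on the bench where it is.

Things in the scene. Friction and masses are not known exactly. Their poses are not given: they have to be found in the camera images.
- spool_orange_center (a point): centre (on the axis, half-way up) of the loose orange thread spool: upright stiff cylinder 42 mm across, 80 mm tall, orange, with a white foot flange (52 mm across, 5 mm thick) and a white top collar (30 mm across, 5 mm); a 20 mm hole runs through along its z. About 100 g. Starts on the blue spindle; fully down on a spindle its centre is 46 mm above the table
- spool_blue_center (a point): centre (on the axis, half-way up) of the loose blue thread spool: upright stiff cylinder 42 mm across, 80 mm tall, blue, with a white foot flange (52 mm across, 5 mm thick) and a white top collar (30 mm across, 5 mm); a 20 mm hole runs through along its z. About 100 g. Starts on the orange spindle; fully down on a spindle its centre is 46 mm above the table
- spindle_orange: fixed orange spindle: orange base disc 72 mm across and 6 mm thick with an upright steel pin 9 mm across, tapering in its last 8 mm to a tip 50 mm above the table; z up, origin on the table under the pin
- spindle_blue: fixed blue spindle: blue base disc 72 mm across and 6 mm thick with an upright steel pin 9 mm across, tapering in its last 8 mm to a tip 50 mm above the table; z up, origin on the table under the pin
- spindle_grey: fixed grey spindle: grey base disc 72 mm across and 6 mm thick with an upright steel pin 9 mm across, tapering in its last 8 mm to a tip 50 mm above the table; z up, origin on the table under the pin; empty at the start, the spare place
- handle (a point): centre of the slide's black upright handle, 58 mm above the table: block 16 mm thick (its x), 30 mm wide (its y), from 27 to 79 mm above the table, rigid on the slide. It pulls out along its own level -x, roughly towards the robot. Behind it (+x), with the slide home, 52 mm are free to the grey housing (50 mm high, discs on it to 66 mm); under it a base plate 12 mm thick, 90 mm wide
- pointer (a point): middle of the slide's yellow pointer bar (4 mm by 80 mm, across the base plate, directly under the handle, at the same x and y as handle); axes as handle
- mark: fixed red line, 8 mm wide (along its x) and 88 mm long (along its y), flat on the base plate in front of the pointer; origin at its centre; axes as handle. 40 to 65 mm of pull bring the pointer over it, differing each time
- slide (a joint): how far the spring-return slide is pulled out, m: 0 home, 0.09 at its stop (past the mark). The spring pulls it home with about 4 N at 0, growing by 1 N per 10 mm; let go, it snaps home
- dye_bottle: bystander: amber dye bottle with black cap, 48 mm across, 120 mm tall, upright; origin at the centre of its underside
- paint_jar: bystander: glass jar with red lid, 52 mm across, 55 mm tall; origin at the centre of its underside
- awl: bystander: wooden-handled awl lying flat, 140 mm long along its x
- mallet: bystander: mallet with black head lying flat, 240 mm long along its x
- rivet_tin: bystander: open steel tin, 64 mm across, 30 mm tall; origin at the centre of its underside
- burnisher: bystander: turned dark wooden burnisher standing upright, 32 mm across, 85 mm tall; origin at the centre of its underside
- pliers: bystander: pliers with orange handles lying flat, about 155 mm long along their x

How it is judged:
By the outcome, as a careful person would: the job done as asked, in the order asked, and still so for the second after the job is handed in, while the arm keeps its last pose, push and grip.
It also fails if it takes over 72 s, if anything falls off the work surface, if the arm or the gripper's body presses on something with over 40 N, if the wrist force passes 120 N, or if a joint passes its speed limit or range.

## Working session

There is one attempt and no reset: what is moved stays moved. The work goes in short steps, Python scripts to look and compute and a tool call to move; the robot and the scene stay as the last step left them, time stands still between calls to the robot, and variables do not carry over. Pictures are saved under pics/ and viewed, at most 10 in all, crops included, and the job is handed in when it is done.

Besides the shell and the picture viewer there is one more tool, called after ">>>" by a JSON object that holds its "method" and its "body", one argument or row to a line. apply_moves: Moves the arm, as the interface text tells. Its arguments: {"type":"object","properties":{"rows":{"type":"array","items":{"type":"array","items":{"type":"number"}}},"squeeze":{"type":"number"}},"required":["rows"]}

```bash
mkdir -p pics
cat > h.py <<'E'
import numpy as np, cv2
from plant import read_state, eyes, workorder, recognise
def ray(p,u,v):
    R=cv2.Rodrigues(np.array(p['rvec'],float))[0];t=np.array(p['tvec'],float).ravel()
    d=R.T@np.linalg.solve(np.array(p['intrinsics']),[u,v,1.]);return -R.T@t,d
def at(p,u,v,z):
    c,d=ray(p,u,v);return c+d*(z-c[2])/d[2]
def wr(p,s):
    T=np.eye(4);T[:3,:3]=cv2.Rodrigues(np.array(s['tool_rot'],float))[0];T[:3,3]=s['ee_pos']
    M=np.linalg.inv(T@np.array(p['T_tool_cam']));p['rvec']=cv2.Rodrigues(M[:3,:3])[0];p['tvec']=M[:3,3];return p
def proj(p,X):
    return cv2.projectPoints(np.array(X,float).reshape(-1,3),np.array(p['rvec'],float),np.array(p['tvec'],float),np.array(p['intrinsics']),None)[0].reshape(-1,2)
def save(p,n): cv2.imwrite('pics/'+n,cv2.cvtColor(p['frame'],cv2.COLOR_RGB2BGR))
E
python3 - <<'E'
from h import *
np.set_printoptions(precision=3,suppress=True)
s=read_state();print(s)
for n in('top','side'):
    p=eyes.capture(n);save(p,n+'1.png');print(n,ray(p,280,210))
    for k in['spool_orange_center','spool_blue_center','spindle_orange','spindle_blue','spindle_grey','handle','pointer','mark','dye_bottle','paint_jar','burnisher','rivet_tin','awl','mallet','pliers']:
        for r in recognise(k,p)[:2]:
            x,y,w,h=r['rect'];print(k,np.round(r['rect'],0),round(r['conf'],2),at(p,x+w/2,y+h/2,.04)[:2])
E
```

```text
{'t': 0.0, 'joint_pos': array([ 1.119,  0.6  , -0.003,  1.6  ,  0.002,  0.943, -0.08 ]), 'qvel': array([ 0.   , -0.   , -0.   , -0.   ,  0.001, -0.001,  0.001]), 'tau': array([ -0.   , -77.646,   1.565, -25.801,   0.012,   0.009,   0.   ]), 'ee_pos': array([ 0.265, -0.674,  0.244]), 'tool_rot': array([-3.085, -0.585,  0.001]), 'wrist_force': array([ 0.202, -0.499, -0.25 ]), 'ft_torque': array([ 0.003, -0.016, -0.033]), 'grasp_force': 0.0, 'opening': 1.004603514360294}
top (array([ 0.531, -0.064,  1.068]), array([ 0.034, -0.007, -0.999]))
spool_orange_center [171. 186.  24.  18.] 0.8 [0.601 0.184]
spool_blue_center [225. 222.  22.  19.] 0.82 [0.507 0.044]
spindle_orange [219. 216.  31.  27.] 0.67 [0.512 0.046]
spindle_blue [110. 184.  17.   9.] 0.58 [0.615 0.354]
spindle_blue [172. 184.  28.  29.] 0.51 [0.592 0.176]
spindle_grey [129. 222.  26.  24.] 0.9 [0.496 0.288]
spindle_grey [311. 198.  14.  25.] 0.39 [ 0.566 -0.172]
handle [311. 194.  13.  32.] 0.69 [ 0.566 -0.169]
handle [219. 219.  29.  28.] 0.49 [0.504 0.048]
pointer [301. 195.  29.  31.] 0.54 [ 0.566 -0.166]
mark [300. 238.
[... 886 characters left out ...]
2]
spindle_grey [230. 332.  39.  32.] 0.64 [0.476 0.329]
handle [289. 191.  25.  35.] 0.84 [ 0.559 -0.168]
pointer [285. 195.  23.  26.] 0.69 [ 0.572 -0.164]
dye_bottle [139. 240.  28.  51.] 0.96 [0.784 0.183]
paint_jar [243. 232.  21.  27.] 0.82 [0.605 0.035]
paint_jar [208. 290.  35.  18.] 0.71 [0.578 0.227]
burnisher [165. 316.  19.  41.] 0.87 [0.617 0.353]
burnisher [140. 240.  24.  53.] 0.62 [0.785 0.188]
rivet_tin [301. 327.  30.  40.] 0.87 [0.365 0.283]
awl [307. 271.  60.  34.] 0.65 [0.377 0.11 ]
awl [243. 233.  23.  26.] 0.39 [0.603 0.033]
mallet [308. 160.  74.  17.] 0.63 [ 0.518 -0.44 ]
mallet [297. 326.  37.  44.] 0.54 [0.365 0.285]
pliers [162. 212.  49.  29.] 0.94 [0.801 0.017]
```

Run:
```python
import cv2
a=cv2.imread('pics/top1.png')[70:310,90:470]; cv2.imwrite('pics/topc.png',cv2.resize(a,None,fx=2.1,fy=2.1,interpolation=cv2.INTER_CUBIC))
```

```text
(no output)
```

View pics/topc.png

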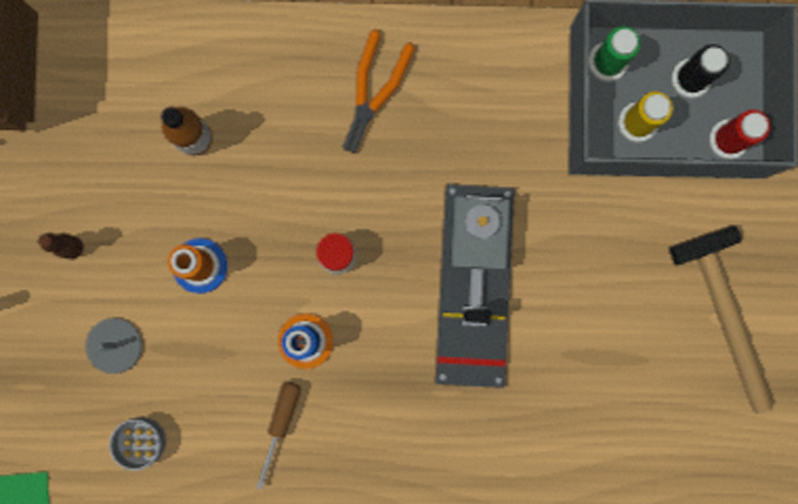

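View pics/side1.png

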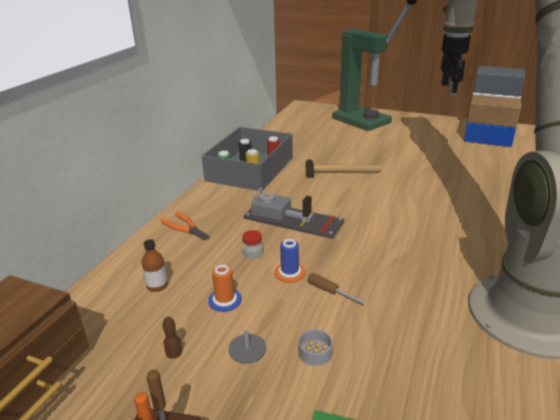

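The top view shows orange on the blue disc (crop 198,262), blue on the orange disc (303,340), grey empty (115,345), handle (478,315) and red line (472,362). These match the triangulated estimates: orange spool at about (0.600, 0.186), blue at about (0.507, 0.045). I'll move above the blue spool and rotate the tool so it lines up with the world axes.

>>> {"method": "apply_moves", "body": {
  "rows": [
    [0.84,-1,0,0,0,-0.38,1],
    [0.84,-1,0,0,0,-0.38,1],
    [0.84,-1,0,0,0,-0.38,1],
    [0.84,-1,0,0,0,-0.38,1],
    [0.84,-1,0,0,0,-0.38,1],
    [0.84,-1,0,0,0,-0.38,1],
    [0.84,-1,0,0,0,-0.38,1],
    [0.84,-1,0,0,0,-0.38,1],
    [0.84,-1,0,0,0,-0.38,1]
  ]
}}

```text
t: 2.5
ee_pos: [0.3067, -0.551, 0.2453]
tool_rot: [2.222, 2.221, 0.0]
wrist_force: [0.2, 0.1, 0.2]
opening: 1.0
grasp_force: 0.0
```

>>> {"method": "apply_moves", "body": {
  "rows": [
    [0.5,0.16,0,0,0,0,1],
    [1,0.33,0,0,0,0,1],
    [1,0.33,0,0,0,0,1]
  ]
}}

```text
t: 2.8
ee_pos: [0.3426, -0.4453, 0.2457]
tool_rot: [-2.221, -2.22, -0.003]
wrist_force: [0.8, 0.1, 0.2]
opening: 1.0
grasp_force: 0.0
```

>>> {"method": "apply_moves", "body": {
  "rows": [
    [0.5,0.16,0,0,0,0,1],
    [1,0.33,0,0,0,0,1],
    [1,0.33,0,0,0,0,1]
  ]
}}

```text
t: 3.1
ee_pos: [0.3755, -0.3458, 0.2458]
tool_rot: [-2.221, -2.222, -0.003]
wrist_force: [-0.3, -0.5, 0.5]
opening: 0.998
grasp_force: 0.0
```

>>> {"method": "apply_moves", "body": {
  "rows": [
    [0.5,0.16,0,0,0,0,1],
    [1,0.33,0,0,0,0,1],
    [1,0.33,0,0,0,0,1]
  ]
}}

```text
t: 3.4
ee_pos: [0.4087, -0.2463, 0.2458]
tool_rot: [2.22, 2.223, 0.003]
wrist_force: [0.6, -1.2, -0.3]
opening: 0.999
grasp_force: 0.0
```

>>> {"method": "apply_moves", "body": {
  "rows": [
    [0.5,0.16,0,0,0,0,1],
    [1,0.33,0,0,0,0,1],
    [1,0.33,0,0,0,0,1]
  ]
}}

```text
t: 3.7
ee_pos: [0.4421, -0.1466, 0.2459]
tool_rot: [2.219, 2.223, 0.004]
wrist_force: [0.0, -0.3, -0.0]
opening: 0.998
grasp_force: 0.0
```

>>> {"method": "apply_moves", "body": {
  "rows": [
    [0.5,0.16,0,0,0,0,1],
    [1,0.33,0,0,0,0,1],
    [1,0.33,0,0,0,0,1]
  ]
}}

```text
t: 4.0
ee_pos: [0.4754, -0.0465, 0.2458]
tool_rot: [2.219, 2.223, 0.005]
wrist_force: [-0.8, -0.8, 0.1]
opening: 0.997
grasp_force: 0.0
```

>>> {"method": "apply_moves", "body": {
  "rows": [
    [0.5,0.16,0,0,0,0,1],
    [0.96,0.33,0,0,0,0,1],
    [0.96,0.33,0,0,0,0,1],
    [0.96,0.33,0,0,0,0,1],
    [0.96,0.33,0,0,0,0,1]
  ]
}}

```text
t: 4.5
ee_pos: [0.506, 0.0428, 0.245]
tool_rot: [2.227, 2.216, -0.002]
wrist_force: [-0.6, -0.7, 0.5]
opening: 1.001
grasp_force: 0.0
```

```bash
cat > look.py <<'E'
import sys
from h import *
np.set_printoptions(precision=4,suppress=True)
def look(n):
    s=read_state();p=wr(eyes.capture('wrist'),s);save(p,n);print(s['t'],s['ee_pos'],s['wrist_force'],s['opening']);return p
E
python3 - <<'E'
from look import *
p=look('w1.png')
for k,z in[('spool_orange_center',.086),('spool_blue_center',.086),('spindle_orange',.006),('spindle_blue',.006),('spindle_grey',.006)]:
    for r in recognise(k,p)[:2]:
        x,y,w,h=r['rect'];print(k,np.round(r['rect']),round(r['conf'],2),at(p,x+w/2,y+h/2,z)[:2])
print(ray(p,280,210))
E
```

```text
4.5 [0.506  0.0428 0.245 ] [-0.6112 -0.6636  0.4928] 1.001233251723618
spool_orange_center [352.   1.  78.  51.] 0.86 [0.5919 0.1695]
spool_blue_center [250. 146.  49.  61.] 0.79 [0.5036 0.0562]
spool_blue_center [298. 322.  58.  42.] 0.43 [ 0.5526 -0.1049]
spindle_orange [243. 138.  71.  53.] 0.6 [0.5075 0.0547]
spindle_orange [338.   1.  69.  64.] 0.26 [0.5987 0.1815]
spindle_blue [336.   1.  74.  65.] 0.71 [0.5992 0.181 ]
spindle_grey [525.   1.  35.  38.] 0.65 [0.7595 0.1914]
(array([0.5063, 0.1076, 0.3721]), array([ 0.0069, -0.2712, -0.9626]))
```

View pics/w1.png

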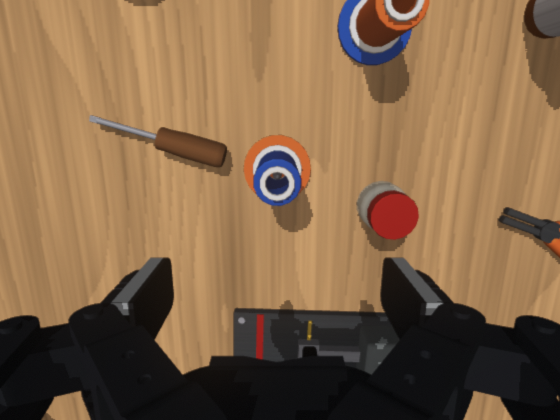

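The blue collar ring is centred at about (277,182) and the orange disc at about (278,167). The other collar is at (402,5), the red line runs along x≈260 and the yellow pointer is at (310,330).

Run:
```python
from h import *
s=read_state();p=wr(eyes.capture('wrist'),s)
for u,v,z in[(277,182,.086),(278,168,.006),(402,4,.086),(374,30,.006),(260,333,.012),(310,330,.016),(310,352,.079)]:print(at(p,u,v,z).round(4))
f=cv2.cvtColor(p['frame'],cv2.COLOR_RGB2HSV)
for nm,lo,hi in(('or',(5,150,120),(18,255,255)),('bl',(105,150,80),(125,255,255))):
    m=cv2.inRange(f,lo,hi)
    for c in cv2.findContours(m,0,2)[0]:
        if cv2.contourArea(c)>300:print(nm,cv2.boundingRect(c),cv2.fitEllipse(c)[0])
```

```text
[0.5062 0.0524 0.086 ]
[0.5074 0.0518 0.006 ]
[0.5993 0.1856 0.086 ]
[0.6003 0.1849 0.006 ]
[ 0.4851 -0.1448  0.012 ]
[ 0.5441 -0.1383  0.016 ]
[ 0.5379 -0.1195  0.079 ]
or (243, 136, 68, 58) (276.503662109375, 170.72128295898438)
or (374, 0, 55, 32) (401.41278076171875, 5.025299072265625)
bl (254, 154, 46, 52) (276.1625061035156, 181.49911499023438)
bl (338, 0, 72, 65) (374.31781005859375, 27.254283905029297)
```

Run:
```python
from h import *
p=eyes.capture('top');q=eyes.capture('side')
print(p['tvec'],p['rvec'])
f0=cv2.imread('pics/top1.png');f=cv2.cvtColor(f0,cv2.COLOR_BGR2HSV)
for nm,lo,hi in(('or',(5,150,120),(18,255,255)),('bl',(105,150,80),(125,255,255))):
    m=cv2.inRange(f,lo,hi)
    for c in cv2.findContours(m,0,2)[0]:
        if cv2.contourArea(c)>80:print(nm,cv2.boundingRect(c))
for u,v,z in[(233.8,232.9,.086),(235.7,231.9,.006),(177.5,194.5,.086),(185.5,196.5,.006),(144.5,234,.006)]:print(at(p,u,v,z).round(4))
for X in([.507,.045,.086],[.507,.052,.086],[.6,.185,.086],[.6,.185,.006]):print(X,proj(p,X),proj(q,X))
cv2.imwrite('pics/c2.png',cv2.resize(np.hstack([f0[170:260,160:260],cv2.imread('pics/side1.png')[225:315,200:310]]),None,fx=3.8,fy=3.8,interpolation=2))
```

```text
[-0.08931442  0.57154321  1.04446285] [ 2.22767493 -2.18926309  0.06066812]
or (222, 219, 27, 27)
or (169, 187, 17, 16)
or (266, 90, 21, 33)
or (259, 84, 12, 36)
bl (175, 184, 23, 25)
[0.5045 0.0437 0.086 ]
[0.5052 0.0474 0.006 ]
[0.5984 0.187  0.086 ]
[0.5989 0.1856 0.006 ]
[0.4954 0.2932 0.006 ]
[0.507, 0.045, 0.086] [[233.30677429 231.91104514]] [[290.254887   240.42748179]]
[0.507, 0.052, 0.086] [[230.51018811 231.86421269]] [[289.10506232 242.08892186]]
[0.6, 0.185, 0.086] [[178.29764682 193.89093624]] [[223.75091422 267.12493037]]
[0.6, 0.185, 0.006] [[185.73421187 196.10128263]] [[226.72299151 296.88431925]]
```

View pics/c2.png

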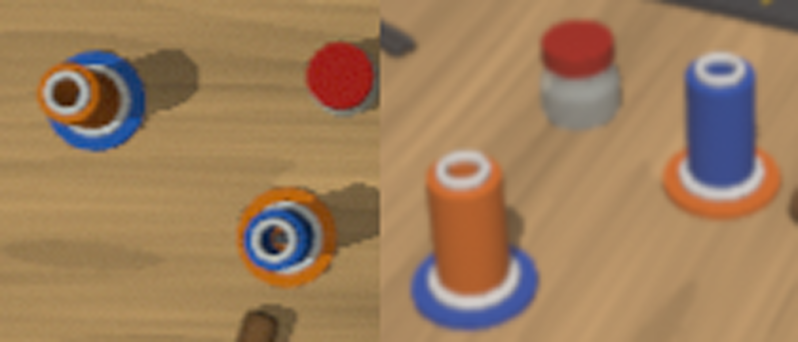

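Ring positions in the crop: blue (272,239) in the top view and (720,68) in the side view, orange (66,93). This puts blue at about (0.506, 0.050), orange at (0.599, 0.186) and grey at (0.4955, 0.293). The agreement is good enough to descend on blue.

>>> {"method": "apply_moves", "body": {
  "rows": [
    [0.07,0,0.4,0,0,0,1],
    [0.07,0,0.7,0,0,0,1],
    [0.07,0,1,0,0,0,1],
    [0.07,0,1,0,0,0,1]
  ],
  "squeeze": 35
}}

```text
t: 5.35
ee_pos: [0.5045, 0.0515, 0.1425]
tool_rot: [-2.221, -2.217, 0.007]
wrist_force: [-0.8, -0.0, 0.5]
opening: 1.001
grasp_force: 0.0
```

>>> {"method": "apply_moves", "body": {
  "rows": [
    [0,0,0.25,0,0,0,1],
    [0,0,0.5,0,0,0,1],
    [0,0,0.7,0,0,0,1],
    [0,0,0.85,0,0,0,1],
    [0,0,0.85,0,0,0,1]
  ]
}}

```text
t: 5.85
ee_pos: [0.5063, 0.0518, 0.0599]
tool_rot: [-2.223, -2.219, 0.002]
wrist_force: [-0.1, -0.4, 0.5]
opening: 1.002
grasp_force: 0.0
```

>>> {"method": "apply_moves", "body": {
  "rows": [
    [0,0,0,0,0,0,0.3],
    [0,0,0,0,0,0,0.3],
    [0,0,0,0,0,0,0.3],
    [0,0,0,0,0,0,0.3],
    [0,0,0,0,0,0,0.3],
    [0,0,0,0,0,0,0.3],
    [0,0,0,0,0,0,0.3],
    [0,0,0,0,0,0,0.3]
  ]
}}

```text
t: 6.65
ee_pos: [0.5069, 0.0517, 0.0615]
tool_rot: [2.223, 2.218, 0.002]
wrist_force: [-1.1, -0.9, 7.9]
opening: 0.493
grasp_force: 34.2
```

>>> {"method": "apply_moves", "body": {
  "rows": [
    [0,0,-0.2,0,0,0,0.3],
    [0,0,-0.6,0,0,0,0.3],
    [0,0,-0.8,0,0,0,0.3],
    [0,0,-0.8,0,0,0,0.3]
  ]
}}

```text
t: 7.05
ee_pos: [0.5076, 0.0517, 0.1432]
tool_rot: [2.223, 2.216, 0.006]
wrist_force: [-0.9, -0.2, -0.7]
opening: 0.485
grasp_force: 36.0
```

>>> {"method": "apply_moves", "body": {
  "rows": [
    [0.3,-0.03,0,0,0,0,0.3],
    [0.6,-0.06,0,0,0,0,0.3],
    [1,-0.1,0,0,0,0,0.3]
  ]
}}

```text
t: 7.35
ee_pos: [0.4963, 0.1509, 0.1397]
tool_rot: [2.227, 2.215, -0.002]
wrist_force: [0.9, 0.2, -1.6]
opening: 0.488
grasp_force: 35.9
```

>>> {"method": "apply_moves", "body": {
  "rows": [
    [0.4,0,0,0,0,0,0.3],
    [0.8,0,0,0,0,0,0.3],
    [0.8,0,0,0,0,0,0.3],
    [0.8,0,0,0,0,0,0.3]
  ]
}}

```text
t: 7.75
ee_pos: [0.496, 0.2325, 0.1395]
tool_rot: [-2.221, -2.221, 0.002]
wrist_force: [0.6, -0.9, -1.4]
opening: 0.489
grasp_force: 35.9
```

Run:
```python
from look import *
p=look('w2.png')
for k,z in[('spool_blue_center',.1),('spindle_grey',.006)]:
    for r in recognise(k,p)[:1]:
        x,y,w,h=r['rect'];print(k,np.round(r['rect']),round(r['conf'],2),at(p,x+w/2,y+h/2,z)[:2])
```

```text
7.75 [0.496  0.2325 0.1395] [ 0.6364 -0.9375 -1.3907] 0.48865240165120744
spool_blue_center [218. 194. 116. 164.] 0.81 [0.4955 0.2144]
spindle_grey [228.  61. 100. 104.] 0.96 [0.4969 0.2973]
```

View pics/w2.png

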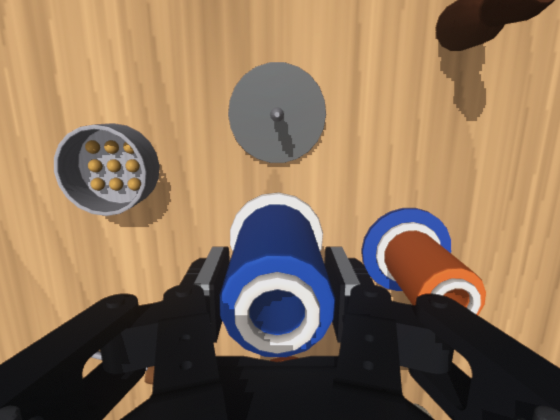

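The grey disc centre is at (278,113) with its pin tip at (277,114). The held blue spool's collar is centred at (278,310).

Run:
```python
from look import *
p=look('w2b.png')
for u,v,z in[(278,113,.006),(277,114,.05),(278,311,.165),(404,247,.006),(457,297,.086)]:print(at(p,u,v,z).round(4))
```

```text
7.9 [0.4966 0.2301 0.1398] [-0.229  -0.743  -1.6717] 0.4843369031855681
[0.4975 0.2946 0.006 ]
[0.4968 0.2941 0.05  ]
[0.4968 0.2316 0.165 ]
[0.5983 0.1901 0.006 ]
[0.6007 0.1911 0.086 ]
```

>>> {"method": "apply_moves", "body": {
  "rows": [
    [0.4,0,0,0,0,0,0.3],
    [0.63,0,0,0,0,0,0.3],
    [0.63,0,0,0,0,0,0.3],
    [0.63,0,0.2,0,0,0,0.3],
    [0.63,0,0.4,0,0,0,0.3],
    [0.63,0,0.6,0,0,0,0.3],
    [0.63,0,0.7,0,0,0,0.3],
    [0.63,0,0.77,0,0,0,0.3],
    [0.63,0,0.77,0,0,0,0.3]
  ]
}}

```text
t: 8.85
ee_pos: [0.4967, 0.2937, 0.0627]
tool_rot: [2.225, 2.218, -0.003]
wrist_force: [-0.4, -0.0, -0.9]
opening: 0.487
grasp_force: 35.9
```

>>> {"method": "apply_moves", "body": {
  "rows": [
    [0,0,0,0,0,0,1],
    [0,0,0,0,0,0,1],
    [0,0,0,0,0,0,1],
    [0,0,0,0,0,0,1],
    [0,0,0,0,0,0,1],
    [0,0,-0.3,0,0,0,1],
    [0,0,-0.7,0,0,0,1],
    [0,0,-1,0,0,0,1],
    [0,0,-1,0,0,0,1]
  ]
}}

```text
t: 9.75
ee_pos: [0.4984, 0.2959, 0.1672]
tool_rot: [2.223, 2.218, 0.01]
wrist_force: [-0.1, -0.3, 0.1]
opening: 1.002
grasp_force: 0.0
```

>>> {"method": "apply_moves", "body": {
  "rows": [
    [-0.4,0.4,0,0,0,0,1],
    [-0.7,0.7,0,0,0,0,1],
    [-1,1,0,0,0,0,1],
    [-1,1,0,0,0,0,1],
    [-1,1,0,0,0,0,1]
  ]
}}

```text
t: 10.25
ee_pos: [0.5967, 0.1933, 0.1623]
tool_rot: [-2.226, -2.216, 0.002]
wrist_force: [-0.6, 1.5, 0.4]
opening: 1.002
grasp_force: 0.0
```

Run:
```python
from look import *
p=look('w3.png')
f=cv2.cvtColor(p['frame'],cv2.COLOR_RGB2HSV)
# white ring of the orange spool: reported rect centre, plus hsv blobs
for nm,lo,hi in(('or',(5,150,100),(18,255,255)),('bl',(105,150,60),(125,255,255)),('wh',(0,0,170),(180,40,255))):
    m=cv2.inRange(f,lo,hi)
    for c in cv2.findContours(m,0,2)[0]:
        if cv2.contourArea(c)>400:
            b=cv2.boundingRect(c);print(nm,b,at(p,b[0]+b[2]/2,b[1]+b[3]/2,.086)[:2])
q=eyes.capture('side')
for r in recognise('spool_blue_center',q)[:2]: print(r, proj(q,[[.497,.2945,.086],[.497,.2945,.006]]))
save(q,'s3.png')
```

```text
10.25 [0.5967 0.1933 0.1623] [-0.5795  1.4683  0.3767] 1.001810675171039
or (155, 305, 66, 69) [0.5359 0.1103]
or (252, 176, 65, 80) [0.6012 0.1971]
or (519, 172, 41, 36) [0.7538 0.2124]
bl (241, 156, 83, 66) [0.6    0.2139]
bl (61, 12, 99, 79) [0.5069 0.2906]
wh (261, 206, 47, 43) [0.6012 0.1897]
wh (252, 169, 61, 38) [0.6    0.2145]
wh (66, 21, 53, 57) [0.4973 0.2917]
{'rect': [233.4, 305.0, 28.9, 51.0], 'conf': 0.65} [[245.3968 313.7341]
 [247.8117 345.3671]]
```

>>> {"method": "apply_moves", "body": {
  "rows": [
    [-0.045,0.03,0.2,0,0,0,1],
    [-0.045,0.03,0.5,0,0,0,1],
    [-0.045,0.03,0.8,0,0,0,1],
    [-0.045,0.03,1,0,0,0,1],
    [-0.045,0.03,1,0,0,0,1]
  ]
}}

```text
t: 10.9
ee_pos: [0.5972, 0.191, 0.0608]
tool_rot: [-2.219, -2.22, 0.006]
wrist_force: [-0.7, -0.1, -0.3]
opening: 1.001
grasp_force: 0.0
```

>>> {"method": "apply_moves", "body": {
  "rows": [
    [0,0,0,0,0,0,0.3],
    [0,0,0,0,0,0,0.3],
    [0,0,0,0,0,0,0.3],
    [0,0,0,0,0,0,0.3],
    [0,0,0,0,0,0,0.3],
    [0,0,0,0,0,0,0.3],
    [0,0,0,0,0,0,0.3],
    [0,0,0,0,0,0,0.3]
  ]
}}

```text
t: 11.7
ee_pos: [0.6002, 0.1904, 0.0648]
tool_rot: [2.223, 2.218, 0.003]
wrist_force: [-0.9, 0.3, 5.8]
opening: 0.485
grasp_force: 34.6
```

>>> {"method": "apply_moves", "body": {
  "rows": [
    [0,0,-0.2,0,0,0,0.3],
    [0,0,-0.6,0,0,0,0.3],
    [0,0,-0.8,0,0,0,0.3],
    [0,0,-0.8,0,0,0,0.3]
  ]
}}

```text
t: 12.1
ee_pos: [0.6012, 0.1905, 0.147]
tool_rot: [2.223, 2.217, 0.008]
wrist_force: [-0.2, 0.3, -1.4]
opening: 0.488
grasp_force: 35.8
```

Run:
```python
from look import *
p=look('w4.png'); t=eyes.capture('top'); q=eyes.capture('side'); save(t,'t4.png'); save(q,'s4.png')
for n,c in(('w',p),('t',t),('s',q)):
    f=cv2.cvtColor(c['frame'],cv2.COLOR_RGB2HSV); m=cv2.inRange(f,(5,140,100),(18,255,255))
    for k in cv2.findContours(m,0,2)[0]:
        if cv2.contourArea(k)>80:
            e=cv2.fitEllipse(cv2.convexHull(k));print(n,cv2.boundingRect(k),np.round(e[0],1),np.round(e[1],1),at(c,*e[0],.006)[:2])
a=p['frame'];b=cv2.resize(t['frame'][180:285,180:320],(560,420));cv2.imwrite('pics/c4.png',cv2.resize(np.vstack([np.hstack([a,b])])[:,:,::-1],(800,300)))
```

```text
12.1 [0.6012 0.1905 0.147 ] [-0.1956  0.2992 -1.4053] 0.4876454100500612
w (15, 314, 41, 27) [ 37.9 321.5] [30.6 51.1] [0.3929 0.0805]
w (220, 203, 113, 148) [277.6 279.8] [114.9 150.2] [0.6022 0.119 ]
w (521, 170, 39, 50) [549.1 195.5] [47.1 62.3] [0.8187 0.1911]
t (218, 253, 13, 25) [224.2 265.1] [ 8.3 28.8] [0.4152 0.0766]
t (222, 219, 27, 27) [235.1 232. ] [26.7 27.4] [0.5049 0.049 ]
t (0, 114, 82, 8) [ 38.7 117.3] [  6.  134.7] [0.8075 0.5897]
t (259, 84, 29, 40) [272.2  99.5] [23.5 49.5] [ 0.8707 -0.045 ]
t (0, 50, 84, 64) [37.2 82.2] [ 68.8 135.1] [0.9045 0.5978]
s (134, 392, 20, 28) [143.5 408.3] [16.7 37.3] [0.5984 0.4849]
s (148, 372, 15, 37) [155.8 388.1] [11.6 39.7] [0.6031 0.4428]
s (0, 302, 74, 66) [ 35.  333.6] [  7.1 119.3] [0.9056 0.4212]
s (0, 277, 64, 73) [-150.1  374.1] [ 92.6 450.8] [1.1464 0.6248]
s (274, 262, 32, 21) [289.5 271.8] [21.1 31.5] [0.5058 0.0553]
s (142, 250, 21, 21) [151.9 260.6] [20.5 21.1] [0.8303 0.1329]
s (209, 237, 23, 35) [219.4 253.7] [21.1 40.7] [0.6913 0.0501]
s (161, 211, 30, 22) [175.8 220.7] [19.2 33.3] [ 0.8767 -0.0436]
s (360, 52, 8, 53) [363.6  77.8] [ 5.9 61.4] [ 0.7367 -1.5612]
s (380, 8, 90, 108) [422.2  76.9] [ 81.1 140. ] [ 0.4619 -1.6643]
s (541, 7, 19, 67) [552.8  41.4] [16.  67.8] [-0.1843 -2.7211]
s (511, 0, 19, 29) [537.2  98.1] [ 19.1 145.1] [-0.056  -1.4738]
s (377, 0, 29, 33) [392.8  -3.9] [26.3 77.3] [ 1.1961 -4.6295]
s (289, 0, 83, 104) [330.   31.7] [ 79.4 150.6] [ 1.259  -2.6618]
```

View pics/c4.png

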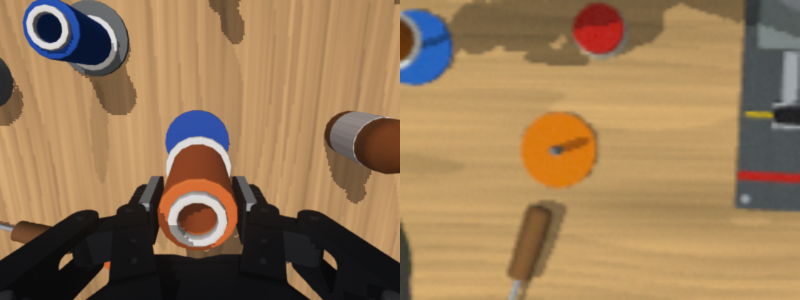

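Blue is seated on grey, orange is held and the orange disc is empty, with its centre at about (0.506, 0.0515).

>>> {"method": "apply_moves", "body": {
  "rows": [
    [-0.3,-0.3,0,0,0,0,0.3],
    [-0.6,-0.6,0,0,0,0,0.3],
    [-1,-0.94,0,0,0,0,0.3],
    [-1,-0.94,0,0,0,0,0.3]
  ]
}}

```text
t: 12.65
ee_pos: [0.4996, 0.0844, 0.1417]
tool_rot: [-2.227, -2.214, 0.014]
wrist_force: [1.1, 0.9, -0.6]
opening: 0.486
grasp_force: 35.9
```

>>> {"method": "apply_moves", "body": {
  "rows": [
    [-0.39,0,0,0,0,0,0.3],
    [-0.39,0,0,0,0,0,0.3],
    [-0.39,0,0,0,0,0,0.3],
    [-0.39,0,0,0,0,0,0.3]
  ]
}}

```text
t: 13.05
ee_pos: [0.5052, 0.052, 0.1427]
tool_rot: [-2.222, -2.219, 0.0]
wrist_force: [-0.1, -0.3, -1.4]
opening: 0.488
grasp_force: 35.9
```

>>> {"method": "apply_moves", "body": {
  "rows": [
    [0,0.01,0.2,0,0,0,0.3],
    [0,0.01,0.4,0,0,0,0.3],
    [0,0.01,0.6,0,0,0,0.3],
    [0,0.01,0.7,0,0,0,0.3],
    [0,0.01,0.77,0,0,0,0.3],
    [0,0.01,0.77,0,0,0,0.3]
  ]
}}

```text
t: 13.65
ee_pos: [0.5062, 0.0518, 0.0657]
tool_rot: [-2.222, -2.22, 0.001]
wrist_force: [-1.1, 0.1, -0.5]
opening: 0.485
grasp_force: 35.9
```

Now release, rise, and go back to grey (+0.243 in y, −0.009 in x).

>>> {"method": "apply_moves", "body": {
  "rows": [
    [0,0,0,0,0,0,1],
    [0,0,0,0,0,0,1],
    [0,0,0,0,0,0,1],
    [0,0,0,0,0,0,1],
    [0,0,0,0,0,0,1],
    [0,0,-0.3,0,0,0,1],
    [0,0,-0.7,0,0,0,1],
    [0,0,-1,0,0,0,1],
    [0,0,-1,0,0,0,1]
  ]
}}

```text
t: 14.55
ee_pos: [0.508, 0.0514, 0.1698]
tool_rot: [2.222, 2.216, 0.007]
wrist_force: [0.2, -0.3, -0.1]
opening: 1.003
grasp_force: 0.0
```

>>> {"method": "apply_moves", "body": {
  "rows": [
    [0.5,-0.09,0,0,0,0,1],
    [1,-0.09,0,0,0,0,1],
    [1,-0.09,0,0,0,0,1]
  ]
}}

```text
t: 14.85
ee_pos: [0.4972, 0.1587, 0.1664]
tool_rot: [-2.213, -2.227, -0.007]
wrist_force: [0.5, -0.5, 0.1]
opening: 1.002
grasp_force: 0.0
```

>>> {"method": "apply_moves", "body": {
  "rows": [
    [0.5,0,0,0,0,0,1],
    [1,0,0,0,0,0,1],
    [1,0,0,0,0,0,1]
  ]
}}

```text
t: 15.15
ee_pos: [0.4968, 0.2593, 0.1661]
tool_rot: [-2.212, -2.226, -0.007]
wrist_force: [-0.2, -0.5, -0.3]
opening: 1.003
grasp_force: 0.0
```

>>> {"method": "apply_moves", "body": {
  "rows": [
    [0.42,0,0,0,0,0,1],
    [0.42,0,0,0,0,0,1],
    [0.42,0,0,0,0,0,1],
    [0.42,0,0,0,0,0,1]
  ]
}}

```text
t: 15.55
ee_pos: [0.4976, 0.2921, 0.1657]
tool_rot: [2.224, 2.218, -0.002]
wrist_force: [0.1, 0.2, -0.7]
opening: 0.998
grasp_force: 0.0
```

Run:
```python
from look import *
p=look('w5.png');q=eyes.capture('side');save(q,'s5.png');t=eyes.capture('top');save(t,'t5.png')
f=cv2.cvtColor(p['frame'],cv2.COLOR_RGB2HSV)
for nm,lo,hi in(('bl',(105,150,60),(125,255,255)),('wh',(0,0,170),(180,40,255))):
    m=cv2.inRange(f,lo,hi)
    for c in cv2.findContours(m,0,2)[0]:
        if cv2.contourArea(c)>400:
            b=cv2.boundingRect(c);print(nm,b,at(p,b[0]+b[2]/2,b[1]+b[3]/2,.086)[:2])
print(proj(q,[[.506,.0515,.086],[.506,.0515,.006]]))
for r in recognise('spool_orange_center',q)[:1]: print(r)
cv2.imwrite('pics/c5.png',cv2.resize(np.hstack([p['frame'],q['frame']])[:,:,::-1],(800,300)))
```

```text
15.55 [0.4976 0.2921 0.1657] [ 0.0712  0.2322 -0.6928] 0.9976525604535691
bl (351, 265, 44, 68) [0.5611 0.2371]
bl (244, 171, 62, 76) [0.4963 0.2993]
wh (252, 197, 46, 44) [0.4963 0.2929]
wh (246, 163, 60, 37) [0.497  0.3166]
[[289.607  242.0597]
 [290.0021 270.8   ]]
{'rect': [279.1, 241.1, 20.2, 34.3], 'conf': 0.93}
```

View pics/c5.png

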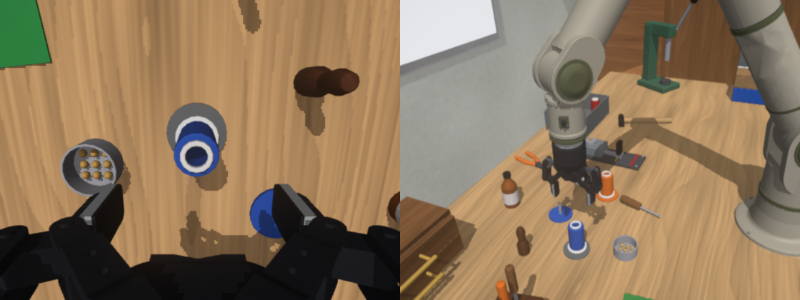

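Orange is seated on the orange spindle and blue is upright on grey, its ring at about (275,219). Next I grip blue and lift it.

>>> {"method": "apply_moves", "body": {
  "rows": [
    [0.0,0,0.2,0,0,0,1],
    [0,0,0.5,0,0,0,1],
    [0,0,0.8,0,0,0,1],
    [0,0,1,0,0,0,1],
    [0,0,1,0,0,0,1]
  ]
}}

```text
t: 16.25
ee_pos: [0.4968, 0.292, 0.064]
tool_rot: [-2.224, -2.218, 0.006]
wrist_force: [0.6, 0.1, -0.5]
opening: 0.997
grasp_force: 0.0
```

>>> {"method": "apply_moves", "body": {
  "rows": [
    [0,0,0,0,0,0,0.3],
    [0,0,0,0,0,0,0.3],
    [0,0,0,0,0,0,0.3],
    [0,0,0,0,0,0,0.3],
    [0,0,0,0,0,0,0.3],
    [0,0,0,0,0,0,0.3],
    [0,0,0,0,0,0,0.3],
    [0,0,0,0,0,0,0.3]
  ]
}}

```text
t: 17.05
ee_pos: [0.4984, 0.2935, 0.0677]
tool_rot: [2.224, 2.218, 0.003]
wrist_force: [-0.5, 0.2, 5.3]
opening: 0.484
grasp_force: 34.7
```

>>> {"method": "apply_moves", "body": {
  "rows": [
    [0,0,-0.2,0,0,0,0.3],
    [0,0,-0.6,0,0,0,0.3],
    [0,0,-0.8,0,0,0,0.3],
    [0,0,-0.8,0,0,0,0.3],
    [0,0,-0.8,0,0,0,0.3]
  ]
}}

```text
t: 17.55
ee_pos: [0.498, 0.293, 0.1468]
tool_rot: [2.224, 2.218, 0.002]
wrist_force: [-0.1, 0.2, -1.0]
opening: 0.482
grasp_force: 35.9
```

>>> {"method": "apply_moves", "body": {
  "rows": [
    [-0.3,0.3,0,0,0,0,0.3],
    [-0.6,0.6,0,0,0,0,0.3],
    [-1,1,0,0,0,0,0.3],
    [-1,1,0,0,0,0,0.3],
    [-1,1,0,0,0,0,0.3]
  ]
}}

```text
t: 18.05
ee_pos: [0.5982, 0.1905, 0.1446]
tool_rot: [-2.228, -2.214, 0.004]
wrist_force: [-0.6, 0.8, -1.9]
opening: 0.487
grasp_force: 35.9
```

Run:
```python
from look import *
p=look('w6.png');t=eyes.capture('top');q=eyes.capture('side')
t5=cv2.imread('pics/t5.png')[:,:,::-1];s5=cv2.imread('pics/s5.png')[:,:,::-1]
for n,c,im in(('w',p,p['frame']),('t5',t,t5),('s5',q,s5)):
    f=cv2.cvtColor(np.ascontiguousarray(im),cv2.COLOR_RGB2HSV); m=cv2.inRange(f,(105,140,60),(125,255,255))
    for k in cv2.findContours(m,0,2)[0]:
        if cv2.contourArea(k)>80:
            e=cv2.fitEllipse(cv2.convexHull(k));print(n,cv2.boundingRect(k),np.round(e[0],1),np.round(e[1],1),at(c,*e[0],.006)[:2])
```

```text
18.05 [0.5982 0.1905 0.1446] [-0.6171  0.8372 -1.9416] 0.4871502134481013
w (222, 202, 111, 143) [276.9 276.6] [110.8 144.7] [0.5973 0.1225]
w (237, 155, 89, 65) [281.1 197.4] [86.1 88.3] [0.6011 0.1908]
t5 (129, 227, 23, 16) [139.2 234.5] [16.2 24.5] [0.4938 0.3073]
t5 (173, 184, 25, 25) [184.7 196.2] [25.1 25.4] [0.5998 0.1879]
s5 (236, 314, 20, 36) [245.5 318.5] [19.1 64.2] [0.533  0.2302]
s5 (209, 290, 32, 21) [224.4 299.6] [20.7 31.3] [0.6006 0.1947]
s5 (465, 123, 45, 23) [486.  135.3] [27.1 47.4] [ 0.1295 -0.9543]
```

>>> {"method": "apply_moves", "body": {
  "rows": [
    [0,0.02,0.1,0,0,0,0.3],
    [0,0.02,0.3,0,0,0,0.3],
    [0,0.02,0.5,0,0,0,0.3],
    [0,0.02,0.65,0,0,0,0.3],
    [0,0.02,0.77,0,0,0,0.3],
    [0,0.02,0.77,0,0,0,0.3]
  ]
}}

```text
t: 18.8
ee_pos: [0.5985, 0.1936, 0.0678]
tool_rot: [-2.222, -2.22, 0.003]
wrist_force: [0.4, -0.1, -0.9]
opening: 0.486
grasp_force: 36.2
```

>>> {"method": "apply_moves", "body": {
  "rows": [
    [0,0,0,0,0,0,1],
    [0,0,0,0,0,0,1],
    [0,0,0,0,0,0,1],
    [0,0,0,0,0,0,1],
    [0,0,0,0,0,0,1],
    [0,0,-0.3,0,0,0,1],
    [0,0,-0.7,0,0,0,1],
    [0,0,-1,0,0,0,1],
    [0,0,-1,0,0,0,1]
  ]
}}

```text
t: 19.7
ee_pos: [0.6015, 0.1939, 0.1736]
tool_rot: [2.222, 2.217, 0.01]
wrist_force: [0.3, 0.5, -0.5]
opening: 0.999
grasp_force: 0.0
```

>>> {"method": "apply_moves", "body": {
  "rows": [
    [-0.5,-0.06,-0.1,0,0,0,1],
    [-1,-0.12,-0.2,0,0,0,1],
    [-1,-0.12,-0.3,0,0,0,1]
  ]
}}

```text
t: 20.0
ee_pos: [0.5863, 0.085, 0.1984]
tool_rot: [2.232, 2.209, -0.009]
wrist_force: [-0.2, -0.3, 0.1]
opening: 0.998
grasp_force: 0.0
```

>>> {"method": "apply_moves", "body": {
  "rows": [
    [-0.5,-0.06,0,0,0,0,1],
    [-1,-0.12,0,0,0,0,1],
    [-1,-0.12,0,0,0,0,1]
  ]
}}

```text
t: 20.3
ee_pos: [0.5737, -0.0154, 0.1984]
tool_rot: [2.234, 2.207, -0.008]
wrist_force: [-0.3, -0.6, 0.3]
opening: 1.001
grasp_force: 0.0
```

>>> {"method": "apply_moves", "body": {
  "rows": [
    [-0.5,-0.06,0,0,0,0,1],
    [-1,-0.12,0,0,0,0,1],
    [-1,-0.12,0,0,0,0,1]
  ]
}}

```text
t: 20.6
ee_pos: [0.5611, -0.115, 0.1982]
tool_rot: [2.234, 2.207, -0.007]
wrist_force: [0.2, 0.9, -0.4]
opening: 1.0
grasp_force: 0.0
```

>>> {"method": "apply_moves", "body": {
  "rows": [
    [-0.5,-0.06,0,0,0,0,1],
    [-1,-0.12,0,0,0,0,1],
    [-1,-0.12,0,0,0,0,1],
    [-1,-0.12,0,0,0,0,1]
  ]
}}

```text
t: 21.0
ee_pos: [0.5501, -0.2083, 0.1987]
tool_rot: [-2.228, -2.214, 0.001]
wrist_force: [-0.6, 0.4, 0.5]
opening: 1.004
grasp_force: 0.0
```

Run:
```python
from look import *
p=look('w7.png');q=eyes.capture('side');save(q,'s7.png')
f=cv2.cvtColor(p['frame'],cv2.COLOR_RGB2HSV)
m=cv2.inRange(f,(0,150,80),(4,255,255))|cv2.inRange(f,(174,150,80),(180,255,255));y=cv2.inRange(f,(22,150,100),(34,255,255))
for n,mm,z in(('red',m,.012),('yel',y,.016)):
    for k in cv2.findContours(mm,0,2)[0]:
        if cv2.contourArea(k)>60:
            r=cv2.minAreaRect(k);B=np.array([at(p,*c,z)[:2] for c in cv2.boxPoints(r)]);print(n,np.round(r[0]),at(p,*r[0],z)[:2],B.round(4).tolist())
for k,z in(('handle',.079),('pointer',.016)):
    for r in recognise(k,p)[:1]:
        x,yy,w,h=r['rect'];print(k,r,at(p,x+w/2,yy+h/2,z)[:2])
cv2.imwrite('pics/c7.png',cv2.resize(np.hstack([p['frame'],cv2.resize(q['frame'][180:340,160:373],(560,420))])[:,:,::-1],(800,300)))
```

```text
21.0 [ 0.5501 -0.2083  0.1987] [-0.5655  0.4041  0.466 ] 1.003521669596647
red [202. 136.] [ 0.4837 -0.1633] [[0.4812, -0.1216], [0.4892, -0.1215], [0.4865, -0.2082], [0.4778, -0.2083]]
yel [268. 108.] [ 0.5428 -0.1394] [[0.5413, -0.1272], [0.5447, -0.1272], [0.5444, -0.152], [0.5409, -0.152]]
handle {'rect': [252.3, 95.4, 82.3, 92.3], 'conf': 0.91} [ 0.5619 -0.163 ]
pointer {'rect': [255.4, 95.7, 78.5, 88.9], 'conf': 0.7} [ 0.5659 -0.1668]
```

View pics/c7.png

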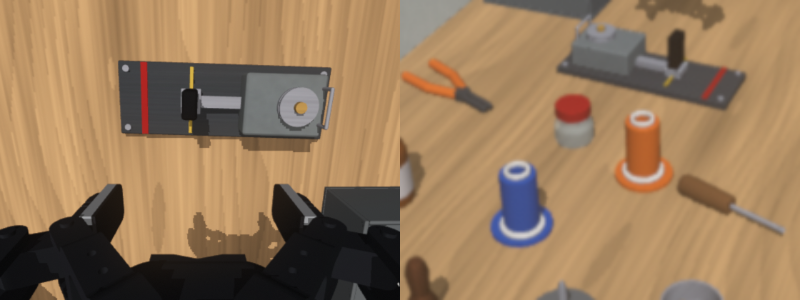

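All three spindles are as asked: the crop shows blue on blue at (520,200), orange on orange at (643,148), and grey empty. From the wrist view the mark centre is at (0.4837, −0.165) with yaw about −2°. The handle and pointer are at about (0.542, −0.167), so the pull is about 58 mm. Next I approach the handle with the jaws partly open.

>>> {"method": "apply_moves", "body": {
  "rows": [
    [0.4,-0.08,0,0,0,0.009,0.65],
    [0.41,-0.08,0.1,0,0,0.009,0.65],
    [0.41,-0.08,0.2,0,0,0.009,0.65],
    [0.41,-0.08,0.3,0,0,0.009,0.65],
    [0.41,-0.08,0.4,0,0,0.009,0.65],
    [0.41,-0.08,0.5,0,0,0.009,0.65],
    [0.41,-0.08,0.6,0,0,0.009,0.65],
    [0.41,-0.08,0.6,0,0,0.009,0.65]
  ],
  "squeeze": 50
}}

```text
t: 22.0
ee_pos: [0.5421, -0.166, 0.1376]
tool_rot: [-2.254, -2.186, 0.002]
wrist_force: [0.6, -0.6, -0.2]
opening: 0.651
grasp_force: 0.0
```

Run:
```python
from look import *
p=look('w8.png');q=eyes.capture('side');save(q,'s8.png')
cv2.imwrite('pics/c8.png',cv2.resize(np.hstack([p['frame'],cv2.resize(q['frame'][130:250,220:380],(560,420))])[:,:,::-1],(800,300)))
```

```text
22.0 [ 0.5421 -0.166   0.1376] [ 0.6182 -0.5927 -0.1541] 0.6514596159064395
```

View pics/c8.png

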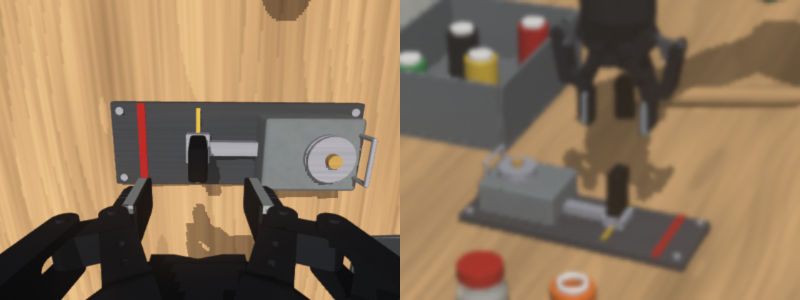

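The handle (crop x≈198) is centred between the fingers (140 to 260). Descend and grip.

>>> {"method": "apply_moves", "body": {
  "rows": [
    [0,0,0.2,0,0,0,0.65],
    [0,0,0.4,0,0,0,0.65],
    [0,0,0.6,0,0,0,0.65],
    [0,0,0.78,0,0,0,0.65],
    [0,0,0.78,0,0,0,0.65]
  ]
}}

```text
t: 22.6
ee_pos: [0.5421, -0.1657, 0.0599]
tool_rot: [-2.253, -2.186, 0.002]
wrist_force: [-0.5, -0.2, -0.0]
opening: 0.646
grasp_force: 0.0
```

>>> {"method": "apply_moves", "body": {
  "rows": [
    [0,0,0,0,0,0,0],
    [0,0,0,0,0,0,0],
    [0,0,0,0,0,0,0],
    [0,0,0,0,0,0,0],
    [0,0,0,0,0,0,0],
    [0,0,0,0,0,0,0],
    [0,0,0,0,0,0,0],
    [0,0,0,0,0,0,0],
    [0,0,0,0,0,0,0]
  ]
}}

```text
t: 23.5
ee_pos: [0.5419, -0.1661, 0.0624]
tool_rot: [-2.256, -2.186, 0.002]
wrist_force: [-3.9, 0.9, 6.8]
opening: 0.181
grasp_force: 49.3
```

>>> {"method": "apply_moves", "body": {
  "rows": [
    [0,-0.08,0,0,0,0,0],
    [0,-0.2,0,0,0,0,0],
    [0,-0.32,0,0,0,0,0],
    [0,-0.44,0,0,0,0,0],
    [0,-0.53,0,0,0,0,0],
    [0,-0.58,0,0,0,0,0],
    [0,-0.58,0,0,0,0,0],
    [0,-0.58,0,0,0,0,0]
  ]
}}

```text
t: 24.3
ee_pos: [0.4882, -0.1641, 0.0625]
tool_rot: [2.252, 2.184, 0.008]
wrist_force: [9.6, 0.5, -0.8]
opening: 0.18
grasp_force: 49.5
```

```bash
cat > m.py <<'E'
from look import *
n=sys.argv[1]
p=look('w%s.png'%n);q=eyes.capture('side');t=eyes.capture('top')
for nm,c,area in(('w',p,30),('s',q,4),('t',t,4)):
    f=cv2.cvtColor(c['frame'],cv2.COLOR_RGB2HSV)
    m=cv2.inRange(f,(0,150,60),(4,255,255))|cv2.inRange(f,(174,150,60),(180,255,255));y=cv2.inRange(f,(22,140,90),(34,255,255))
    for l,mm,z in(('red',m,.012),('yel',y,.016)):
        for k in cv2.findContours(mm,0,2)[0]:
            r=cv2.minAreaRect(k);X=at(c,*r[0],z)[:2]
            if cv2.contourArea(k)>area and abs(X[0]-.49)<.07 and abs(X[1]+.165)<.07:
                B=np.array([at(c,*b,z)[:2] for b in cv2.boxPoints(r)]);print(nm,l,np.round(r[0]),X,B.round(4).tolist())
a=cv2.resize(p['frame'][60:270,60:340],(560,420),interpolation=2)
cv2.imwrite('pics/c%s.png'%n,cv2.resize(np.hstack([a,cv2.resize(q['frame'][170:260,250:370],(560,420),interpolation=2)])[:,:,::-1],(800,300)))
E
python3 m.py 9
```

```text
24.3 [ 0.4882 -0.1641  0.0625] [ 9.5571  0.489  -0.8087] 0.17961888228946427
w red [268. 185.] [ 0.4844 -0.1355] [[0.4812, -0.1208], [0.4888, -0.1211], [0.4878, -0.1508], [0.4799, -0.1505]]
w yel [277. 191.] [ 0.4893 -0.1377] [[0.4868, -0.1501], [0.4882, -0.1255], [0.4917, -0.1257], [0.4904, -0.1503]]
s red [324. 230.] [ 0.4855 -0.1331] [[0.4893, -0.1241], [0.4855, -0.1459], [0.4816, -0.1422], [0.4854, -0.1206]]
```

View pics/c9.png

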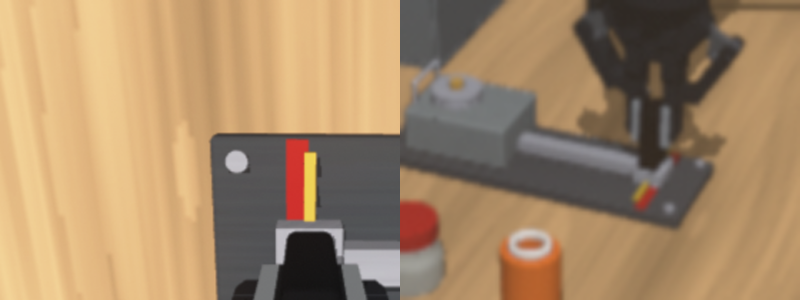

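The pointer is at x≈0.489 and the line centre at 0.4845, so I pull about 4.7 mm more.

>>> {"method": "apply_moves", "body": {
  "rows": [
    [0,-0.03,0,0,0,0,0],
    [0,-0.05,0,0,0,0,0],
    [0,-0.05,0,0,0,0,0],
    [0,-0.05,0,0,0,0,0],
    [0,-0.05,0,0,0,0,0],
    [0,-0.05,0,0,0,0,0]
  ]
}}

```text
t: 25.05
ee_pos: [0.4836, -0.1639, 0.0625]
tool_rot: [2.251, 2.184, 0.009]
wrist_force: [9.8, -0.5, -0.9]
opening: 0.18
grasp_force: 49.6
```

```bash
python3 m.py 10
```

```text
25.05 [ 0.4836 -0.1639  0.0625] [ 9.843  -0.5221 -0.9329] 0.17954130008028205
w red [276. 186.] [ 0.4846 -0.1357] [[0.4812, -0.1213], [0.4888, -0.1215], [0.4881, -0.1508], [0.4801, -0.1505]]
w yel [277. 190.] [ 0.4847 -0.1375] [[0.4828, -0.15], [0.4836, -0.1254], [0.4866, -0.1255], [0.4859, -0.1501]]
```

The pointer is now centred on the line (0.4847 against 0.4846) and the grip is steady at 50 N, so I'm handing in.

```bash
python3 -c "
from plant import workorder;print(workorder.hand_in())"
```

```text
the job is handed in; nothing more can be done
None
```

I swapped the orange and blue spools onto their own-colour spindles, pulled the slide until its pointer measured within 1 mm of the red line's centre, and handed in at about 25 s, still gripping the handle; the hand-in returned no verdict.

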